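# Cull the odd timber specimen blocks

### The job

Go through the rack of wooden specimen blocks and take out the two that are not whole: drop the one that is too short into the cardboard scrap box, and put the one with a broken corner into the grey repair stand, upright with its broken corner still uppermost, lowered gently and fully home between the tall cheeks, about centred along them, not dropped in. The cheeks leave no room for fingers on the block's broad faces, so set it down (the white card is free for this) and take it again by its ends. Leave the whole blocks in the rack and everything else where it is.

Things in the scene. Friction and masses are not known exactly. Their poses are not given: they have to be found in the camera images.
- block_a: Plain wooden block on edge in a rack groove. Origin: centre of underside; x along its length, y through its 14 mm thickness, z up. A whole block: 50 long x 14 thick x 46 mm high. Stays in the rack.
- block_b: Plain wooden block on edge in a rack groove. Origin: centre of underside; x along its length, y through its 14 mm thickness, z up. A whole block: 50 long x 14 thick x 46 mm high. Stays in the rack.
- block_c: Plain wooden block on edge in a rack groove. Origin: centre of underside; x along its length, y through its 14 mm thickness, z up. A whole block: 50 long x 14 thick x 46 mm high. Stays in the rack.
- chipped: Plain wooden block on edge in a rack groove. Origin: centre of underside; x along its length, y through its 14 mm thickness, z up. 50 x 14 x 46 mm high, about 30 g, the upper corner at +x broken off in two steps: full length only up to 30 mm high, from 30 to 38 mm it reaches only x = +17 mm, above that only +9 mm. The -x end is whole.
- short: Plain wooden block on edge in a rack groove. Origin: centre of underside; x along its length, y through its 14 mm thickness, z up. Same thickness (14 mm) and height (46 mm) but only 32 mm long. About 20 g.
- rack: Fixed dark wooden rack 70 x 272 mm. Origin: centre of underside; y along the row, x along the blocks. Grooves 17 mm wide at y = -100, -50, 0, 50, 100 mm, one block in each, any order. Groove floor 8 mm, ribs 13 mm above the table. Side rails, inner faces at x = +-27 mm, tops 55 mm up (blocks' tops 54), so only the blocks' broad faces can be held; 36 mm free between blocks.
- stand: Fixed grey stand: base 90 x 60 x 6 mm, two upright cheeks 40 mm long, 6 thick, tops 66 mm above the table, forming a slot 20 mm wide along its x (top 8 mm flared to 28), open at ends and top. Origin: centre of underside. Slot floor 6 mm above the table. A block in it sits 14 mm below the cheek tops, its ends 5 mm past the cheeks; it may face either way along the slot.
- scrap: Fixed open cardboard box 110 x 110 x 45 mm high, walls and floor 4 to 5 mm thick, empty. Origin: centre of its underside.
- card: White paper card lying flat on the table, 90 (x) x 110 mm, no noticeable thickness, a clear spot to set a block down. Origin: its centre, at table height.
- petri: Shallow white dish, 90 mm across, 16 mm high, loose bystander. Origin: centre of its underside.
- beaker: Glass beaker 68 mm across, 90 mm high, loose bystander. Origin: centre of its underside.
- stain: Amber bottle 44 mm across, 100 mm high, loose bystander. Origin: centre of its underside.
- brush: Brush 170 mm long, lying on the table near the stand, loose bystander. Own x along it, handle to -x.
- tissues: Orange tissue pack 120 x 200 x 60 mm high, loose bystander. Origin: centre of its underside.
Things that resemble listed ones, but are neither listed nor needed, are in the scene too. Leave any blue look-alike of the chipped alone. Leave any yellow look-alike of the block_a alone.

How it is judged:
By the outcome, as a careful person would: the job done as asked, in the order asked, and still so for the second after the job is handed in, with the robot touching nothing.
It also fails if it takes over 72 s, if anything falls off the work surface, if the arm or the gripper's body presses on something with over 40 N, if the wrist force passes 120 N, or if a joint passes its speed limit or range.

### The arm

A 7-joint arm with a two-finger parallel gripper is mounted at the origin on the work surface. World frame = base frame: x ahead of the robot, y to its left, z up, the work surface at z = 0. Lengths are in m, angles in rad, forces in N, time in s.
With the tool pointing down it reaches from about 0.4 to 0.85 m from the base axis. Payload 4.5 kg.
Tool frame: the origin (TCP) lies where the fingers leave the gripper's body, on its centre line; the fingertips stand 64 mm ahead of it and the grasp point (between the pads) lies 45 mm ahead of it; z points along the fingers, y is the direction in which the jaws open and shut (so a half turn about z gives the same grasp; the last joint's range is limited). The gripper opens to 88 mm and grips with 3 to 60 N. Pads are 18 mm wide; open, the fingers measure 123 mm over their backs; the gripper's body (75 mm by 187 mm) begins 45 mm behind the grasp point.
Start: joints at [1.377, 0.689, -0.195, 1.565, 0.157, 0.902, -0.215], TCP at [0.141, -0.609, 0.303] pointing down, gripper open.
Joint ranges: [-3.01, 3.01], [-0.46, 2.08], [-1.47, 1.51], [0.13, 2.56], [-1, 4.14], [0.04, 2.09], [-2.66, 2.66]. Speed limits (rad/s): [2.57, 2.57, 3.14, 3.14, 3.14, 3.14, 3.14].

### API

Orientations are given as a rotation vector (axis times angle).
In Python, from bench import manip, optics, workorder, models gives the robot as it stands.
- The arm moves only by the tool carry_out, never from a script. Its argument "targets" is a list of rows, each an object of numbers: "hand": the gripper's target within -1 to 1 (fully open at 1, half-way at 0, shut at -1); "x", "y", "z": the shift along the world's x, y, z in m; "rx", "ry", "rz": the turn, a rotation vector about the world's x, y, z in degrees. A call has 1 to 20 rows; each row shifts and turns the commanded pose from where the row before left it; what a row does not reach is not made up. A row lasts 1/8 s, in which the tool goes at most 62.5 mm and 10.7 degrees, less where a joint would pass 70% of its speed; a pose out of reach is approached as far as the arm can. A call is refused whole if a number of a shift passes 0.0625 or a number of a turn 10.7, either way. A call with a gripper value outside its range is refused whole. The fingers move at their own pace and stop on an object; "grip_force" is the grip in N (left out, the last holds). Time passes only in rows, so rows that do not move let the fingers close. It gives the time, the measured TCP pose, the force and the opening at its end, in the units of the state.
- manip.sense(): the state, without advancing time (a new reading comes with each control period).
- optics.camera(name): name is "scene" or "top" or "wrist"; returns a dict with "color" (400x640x3 uint8, blue, green, red), "intrinsics" (3x3 intrinsics, pixels), "eye" and "attitude" of the camera in the world; the wrist camera has in their place "hand_eye" (4x4, takes a point from camera to tool coordinates, whose origin is the TCP and whose axes are the flange's). Camera axes: x right, y down, z forward; pixel columns grow to the right and rows downward; lengths in m; the calibration is good to about 2 mm. A picture is of the moment at which its call begins: read the wrist's pose just before it. There is no depth.
- workorder.hand_in(): hands the job in, once; it reports no verdict.
Trained networks look in a picture, given as the dict that the camera call returned (one of the last four; its "shot" number tells which), for a name from the list of things; names that differ only in an ending like _2 or _b are one class to them, and where a whole thing is asked for, a point or a joint stands for the part that bears it (a point fixed in the world has none). Each returns a list of dicts, best first, with "confidence" (0 to 1); they miss things now and then, are a little off and sometimes report something else, mostly with a low value. They report only what shows in the picture. A call takes as long as a camera call. They do not tell look-alikes from the thing itself.
- models.spot_in(picture, target): "point" ([x, y, z] in m, in world coordinates, good to about 4 mm: the middle of the surface that is visible of it).
- models.regions_of(picture, target): "region" (400x640 bool, what is visible of it).
- models.tip_of(picture, target): "point" ([x, y, z] in m, in world coordinates, good to about 4 mm: a listed point, or the origin of a listed thing).
The state is a dict: "time": time; "q": joint angles; "joint_velocities": joint speeds; "tau": joint torques, N m; "tool_pos": TCP position; "tool_rot": TCP orientation; "contact_force": force on the tool from outside, world axes, zero at the start; "torque": the same for the moment, N m; "finger_gap": opening from 0.0 (shut) to 1.0 (fully open).
Only numpy, scipy, OpenCV 4.12 (cv2) and the standard library are available. Lean on these libraries where they do the work, as an engineer would, in place of code of your own. Each camera call takes 0.05 s, during which the arm holds its last target. There are 200 camera calls.

## Working session

There is one attempt and no reset: what is moved stays moved. The work goes in short steps, Python scripts to look and compute and a tool call to move; the robot and the scene stay as the last step left them, time stands still between calls to the robot, and variables do not carry over. Pictures are saved under pics/ and viewed, about 8 in all and at most 12, crops included, and the job is handed in when it is done.

Besides the shell and the picture viewer there is one more tool, called after "Emit:" in YAML: its name, and indented under it one key for each argument. carry_out: Moves the arm, as the interface text tells. Its arguments: {"type":"object","properties":{"targets":{"type":"array"},"grip_force":{"type":"number"}},"required":["targets"]}

```bash
mkdir -p pics; cat > h.py <<'E'
import numpy as np, cv2
from scipy.spatial.transform import Rotation as R
from bench import manip, optics, workorder, models
def snap(n,save=None):
    s=manip.sense(); p=optics.camera(n)
    if n=="wrist":
        T=np.eye(4);T[:3,:3]=R.from_rotvec(s["tool_rot"]).as_matrix();T[:3,3]=s["tool_pos"]
        p["C"]=T@np.array(p["hand_eye"])
    else:
        a=np.array(p["attitude"]);C=np.eye(4);C[:3,:3]=a if a.shape==(3,3) else R.from_rotvec(a).as_matrix() if a.size==3 else R.from_quat(a).as_matrix()
        C[:3,3]=p["eye"];p["C"]=C
    if save: cv2.imwrite("pics/"+save,p["color"])
    return p
def ray(p,u,v):
    d=np.linalg.inv(p["intrinsics"])@np.array([u,v,1.]);return p["C"][:3,3],p["C"][:3,:3]@d
def onz(p,u,v,z):
    o,d=ray(p,u,v);return o+d*(z-o[2])/d[2]
def proj(p,X):
    c=np.linalg.inv(p["C"])@np.append(X,1);q=np.array(p["intrinsics"])@c[:3];return q[:2]/q[2]
E
python3 - <<'E'
from h import *
s=manip.sense();print({k:np.round(v,3) for k,v in s.items()})
a=snap("scene");b=snap("top")
for p in(a,b):print(p["shot"],np.shape(p["attitude"]),np.round(p["attitude"],3),np.round(p["eye"],3))
cv2.imwrite("pics/both.png",np.vstack([a["color"],b["color"]])[:,:])
cv2.imwrite("pics/s.png",a["color"]);cv2.imwrite("pics/t.png",b["color"])
for n in["rack","stand","scrap","card","chipped","short","block_a","petri","beaker","stain","brush","tissues"]:
  for p,l in((a,"scene"),(b,"top")):
    print(n,l,[(np.round(d["point"],3).tolist(),round(d["confidence"],2)) for d in models.tip_of(p,n)][:6])
E
```

```text
{'time': np.float64(0.0), 'q': array([ 1.377,  0.69 , -0.195,  1.566,  0.157,  0.902, -0.215]), 'joint_velocities': array([-0.001,  0.001, -0.   , -0.   ,  0.001, -0.   , -0.001]), 'tau': array([ 0.0000e+00, -5.2757e+01, -1.2680e+00, -1.5343e+01, -5.3000e-02,
        6.0000e-03,  0.0000e+00]), 'tool_pos': array([ 0.141, -0.608,  0.302]), 'tool_rot': array([-3.119e+00, -3.570e-01,  1.000e-03]), 'contact_force': array([-0.975, -0.667, -0.429]), 'torque': array([-0.006, -0.004,  0.041]), 'finger_gap': np.float64(1.003)}
1 (3,) [-2.087 -0.79   0.372] [ 1.064 -0.584  0.661]
2 (3,) [-2.16   2.101 -0.176] [0.289 0.058 1.633]
rack scene [([0.577, 0.166, -0.001], 0.79)]
rack top [([0.574, 0.164, -0.0], 0.94), ([0.581, 0.496, 0.003], 0.21)]
stand scene [([0.539, -0.274, 0.005], 0.56)]
stand top [([0.536, -0.269, 0.001], 0.63)]
scrap scene [([0.645, -0.135, -0.002], 0.97)]
scrap top [([0.649, -0.136, -0.0], 0.63)]
card scene [([0.519, -0.108, 0.001], 0.62)]
card top [([0.521, -0.106, 0.002], 0.58), ([0.686, 0.035, 0.003], 0.5)]
chipped scene [([0.455, 0.072, -0.001], 0.85), ([0.576, 0.164, 0.00
[... 587 characters left out ...]
, 0.008], 0.54), ([0.568, 0.066, 0.008], 0.49)]
petri scene [([0.69, 0.033, 0.001], 0.65), ([0.577, 0.166, -0.004], 0.32)]
petri top [([0.688, 0.033, -0.002], 0.85)]
beaker scene [([0.714, 0.159, 0.001], 0.9)]
beaker top [([0.715, 0.162, -0.001], 0.95), ([0.686, 0.033, 0.001], 0.18)]
stain scene [([0.73, -0.33, 0.002], 0.91)]
stain top [([0.729, -0.328, -0.001], 0.55), ([0.649, -0.133, -0.001], 0.22)]
brush scene [([0.371, -0.399, -0.0], 0.95), ([0.644, -0.136, 0.002], 0.54), ([0.538, -0.278, -0.002], 0.51), ([0.69, 0.034, 0.005], 0.43)]
brush top [([0.37, -0.4, -0.0], 0.59)]
tissues scene [([0.576, 0.496, 0.0], 0.63)]
tissues top [([0.58, 0.499, 0.002], 0.56), ([0.65, -0.137, 0.001], 0.27)]
```

View pics/s.png

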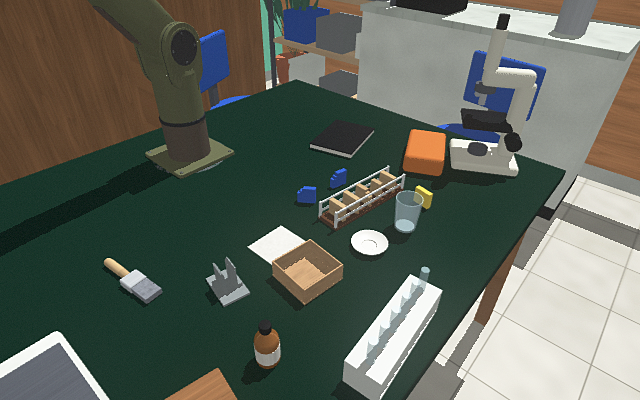

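View pics/t.png

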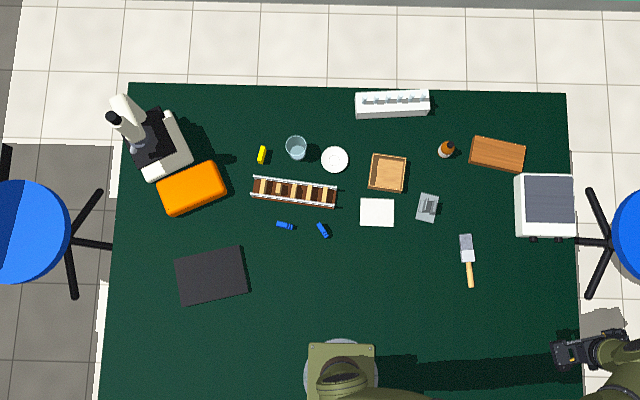

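The rack is at scene (362,196) and top (294,192). The blue look-alikes are at top (285,225) and (322,230), and the yellow one is at top (262,155), all outside the rack. From the networks, short is at y≈0.215 and chipped at y≈0.165. I'll move above the rack to confirm with the wrist camera.

Emit:
carry_out:
  targets:
    - {"x": 0.036, "y": 0.031, "rz": -1.8, "hand": 1}
    - {"x": 0.036, "y": 0.031, "rz": -1.8, "hand": 1}
    - {"x": 0.036, "y": 0.031, "rz": -1.8, "hand": 1}
    - {"x": 0.036, "y": 0.031, "rz": -1.8, "hand": 1}
    - {"x": 0.036, "y": 0.031, "rz": -1.8, "hand": 1}
    - {"x": 0.036, "y": 0.031, "rz": -1.8, "hand": 1}
    - {"x": 0.036, "y": 0.031, "rz": -1.8, "hand": 1}
    - {"x": 0.036, "y": 0.031, "rz": -1.8, "hand": 1}
    - {"x": 0.036, "y": 0.031, "rz": -1.8, "hand": 1}
    - {"x": 0.036, "y": 0.031, "rz": -1.8, "hand": 1}
    - {"x": 0.007, "y": 0.048, "hand": 1}
    - {"x": 0.007, "y": 0.048, "hand": 1}
    - {"x": 0.007, "y": 0.048, "hand": 1}
    - {"x": 0.007, "y": 0.048, "hand": 1}
    - {"x": 0.007, "y": 0.048, "hand": 1}
    - {"x": 0.007, "y": 0.048, "hand": 1}
    - {"x": 0.007, "y": 0.048, "hand": 1}
    - {"x": 0.007, "y": 0.048, "hand": 1}
    - {"x": 0.007, "y": 0.048, "hand": 1}
    - {"x": 0.007, "y": 0.048, "hand": 1}

```text
invalid input
```

```bash
python3 - <<'E'
from h import *
s=manip.sense();print(s["time"],np.round(s["tool_pos"],4),np.round(s["tool_rot"],3),np.round(s["contact_force"],1),np.round(s["q"],2))
p=snap("wrist");print(np.round(p["hand_eye"],3),p["intrinsics"])
import pickle;pickle.dump(p,open("w1.pkl","wb"))
cv2.imwrite("pics/w1.png",p["color"])
for n in["rack","chipped","short","block_a"]:
    print(n,[(np.round(d["point"],3).tolist(),np.round(proj(p,d["point"])),round(d["confidence"],2)) for d in models.tip_of(p,n)][:6])
E
```

```text
1.3 [ 0.1412 -0.6089  0.3028] [3.121 0.357 0.   ] [-1.   0.5 -0.9] [ 1.38  0.69 -0.19  1.57  0.16  0.9  -0.22]
[[-0.    -0.954 -0.301  0.078]
 [ 1.    -0.    -0.001 -0.001]
 [ 0.001 -0.301  0.954 -0.081]
 [ 0.     0.     0.     1.   ]] [[307.25510556   0.         317.05347096]
 [  0.         307.25510556 194.366838  ]
 [  0.           0.           1.        ]]
rack []
chipped []
short []
block_a []
```

View pics/w1.png

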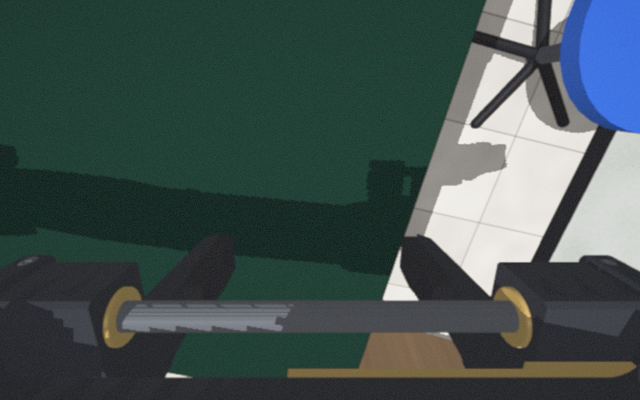

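The move was refused, so I'll retry with every field filled in. The picture shows only the table edge and the gripper, because the arm hasn't moved.

Emit:
carry_out:
  targets:
    - {"hand": 1, "x": 0.036, "y": 0.031, "z": 0, "rx": 0, "ry": 0, "rz": -1.8}
    - {"hand": 1, "x": 0.036, "y": 0.031, "z": 0, "rx": 0, "ry": 0, "rz": -1.8}
    - {"hand": 1, "x": 0.036, "y": 0.031, "z": 0, "rx": 0, "ry": 0, "rz": -1.8}
    - {"hand": 1, "x": 0.036, "y": 0.031, "z": 0, "rx": 0, "ry": 0, "rz": -1.8}
    - {"hand": 1, "x": 0.036, "y": 0.031, "z": 0, "rx": 0, "ry": 0, "rz": -1.8}
    - {"hand": 1, "x": 0.036, "y": 0.031, "z": 0, "rx": 0, "ry": 0, "rz": -1.8}
    - {"hand": 1, "x": 0.036, "y": 0.031, "z": 0, "rx": 0, "ry": 0, "rz": -1.8}
    - {"hand": 1, "x": 0.036, "y": 0.031, "z": 0, "rx": 0, "ry": 0, "rz": -1.8}
    - {"hand": 1, "x": 0.036, "y": 0.031, "z": 0, "rx": 0, "ry": 0, "rz": -1.8}
    - {"hand": 1, "x": 0.036, "y": 0.031, "z": 0, "rx": 0, "ry": 0, "rz": -1.8}
    - {"hand": 1, "x": 0.007, "y": 0.048, "z": 0, "rx": 0, "ry": 0, "rz": 0}
    - {"hand": 1, "x": 0.007, "y": 0.048, "z": 0, "rx": 0, "ry": 0, "rz": 0}
    - {"hand": 1, "x": 0.007, "y": 0.048, "z": 0, "rx": 0, "ry": 0, "rz": 0}
    - {"hand": 1, "x": 0.007, "y": 0.048, "z": 0, "rx": 0, "ry": 0, "rz": 0}
    - {"hand": 1, "x": 0.007, "y": 0.048, "z": 0, "rx": 0, "ry": 0, "rz": 0}
    - {"hand": 1, "x": 0.007, "y": 0.048, "z": 0, "rx": 0, "ry": 0, "rz": 0}
    - {"hand": 1, "x": 0.007, "y": 0.048, "z": 0, "rx": 0, "ry": 0, "rz": 0}
    - {"hand": 1, "x": 0.007, "y": 0.048, "z": 0, "rx": 0, "ry": 0, "rz": 0}
    - {"hand": 1, "x": 0.007, "y": 0.048, "z": 0, "rx": 0, "ry": 0, "rz": 0}
    - {"hand": 1, "x": 0.007, "y": 0.048, "z": 0, "rx": 0, "ry": 0, "rz": 0}
  grip_force: 15

```text
time: 4.05
tool_pos: [0.5713, 0.1828, 0.3029]
tool_rot: [-3.139, 0.135, -0.001]
contact_force: [0.2, -0.4, -0.3]
finger_gap: 1.0
```

```bash
cat > look.py <<'E'
from h import *
import pickle,sys
s=manip.sense();print(round(float(s["time"]),2),np.round(s["tool_pos"],4),np.round(s["tool_rot"],3),np.round(s["contact_force"],1),np.round(s["q"],2),round(float(s["finger_gap"]),3))
p=snap("wrist",sys.argv[1]+".png");pickle.dump(p,open(sys.argv[1]+".pkl","wb"))
for n in sys.argv[2:]:
    print(n,[(np.round(d["point"],3).tolist(),np.round(proj(p,d["point"])),round(d["confidence"],2)) for d in models.tip_of(p,n)][:6])
E
python3 look.py w2 rack chipped short
```

```text
4.05 [0.5713 0.1828 0.3029] [-3.139e+00  1.350e-01 -1.000e-03] [ 0.2 -0.4 -0.3] [-0.39  0.65  0.01  1.65 -0.01  0.84 -2.04] 1.0
rack [([0.577, 0.167, 0.002], array([330., 157.]), 0.73), ([0.687, 0.033, -0.001], array([440.,  51.]), 0.32)]
chipped [([0.468, 0.191, 0.0], array([319., 237.]), 0.81), ([0.458, 0.069, 0.001], array([409., 237.]), 0.68), ([0.572, 0.166, 0.009], array([332., 161.]), 0.64), ([0.574, 0.168, -0.001], array([330., 159.]), 0.55)]
short [([0.584, 0.215, 0.014], array([291., 156.]), 0.97)]
```

View pics/w2.png

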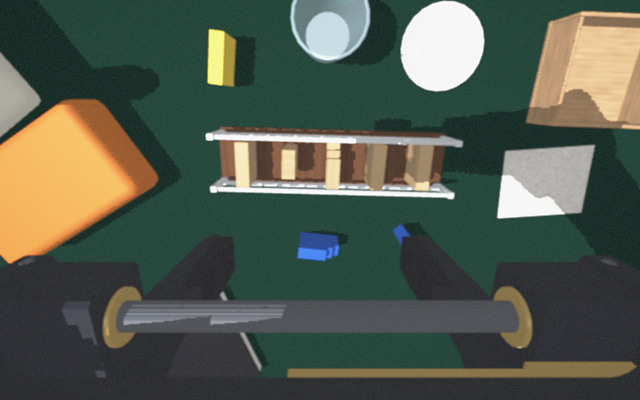

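In the wrist view the blocks sit at u≈244, 289, 333, 376 and 420. The one at (289,161) is too short and the one at (333,165) has a notch at its upper (+x) end. The blue chipped look-alikes at (318,247) and (402,234) and the yellow block at (221,57) are outside the rack. I'll confirm in a crop and measure.

```bash
python3 - <<'E'
from h import *
import pickle
p=pickle.load(open("w2.pkl","rb"));im=p["color"]
cv2.imwrite("pics/c2.png",cv2.resize(im[120:205,200:470],None,fx=2.9,fy=2.9,interpolation=cv2.INTER_CUBIC))
t=snap("top");q=snap("scene")
for l,pp in(("w",snap("wrist")),("t",t),("s",q)):
  for n in("short","chipped"):
    for d in models.spot_in(pp,n):
      if d["point"][2]>0.02 and d["point"][0]>.53: print(l,"spot",n,np.round(d["point"],3),round(d["confidence"],2))
hsv=cv2.cvtColor(t["color"],cv2.COLOR_BGR2HSV)
# yaws from masks in the top view
for n,z in(("card",0),("stand",0.006),("scrap",0.045),("rack",0.05)):
    r=models.regions_of(t,n)[0]; m=r["region"].astype(np.uint8)
    c=max(cv2.findContours(m,0,2)[0],key=cv2.contourArea)
    w=np.array([onz(t,*x[0],z)[:2] for x in c],np.float32)
    print(n,round(r["confidence"],2),np.round(w.mean(0),3),cv2.minAreaRect(w*1000), cv2.boundingRect(c))
E
```

```text
w spot short [0.588 0.209 0.058] 0.59
w spot chipped [0.572 0.166 0.054] 0.76
s spot short [0.588 0.212 0.045] 0.59
s spot chipped [0.575 0.156 0.039] 0.58
card 0.55 [ 0.513 -0.103] ((518.9386596679688, -108.91539001464844), (89.19265747070312, 109.36076354980469), 1.5908870697021484) (360, 199, 34, 28)
stand 0.72 [ 0.535 -0.272] ((536.3074340820312, -271.2802734375), (61.0098762512207, 91.12752532958984), 78.33560943603516) (416, 194, 23, 30)
scrap 0.66 [ 0.641 -0.135] ((642.0526733398438, -135.2240447998047), (111.83861541748047, 119.2825698852539), 82.78632354736328) (368, 154, 38, 39)
rack 0.81 [0.56  0.069] ((558.7118530273438, 66.22196960449219), (80.87200164794922, 78.19794464111328), 81.9512710571289) (311, 184, 26, 26)
```

View pics/c2.png

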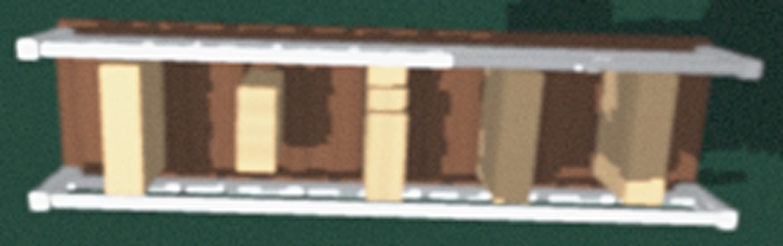

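The crop confirms it: the short block is at crop (257,128) and the chipped one at crop (386,150), with its steps at the +x end. The others are full length.

```bash
python3 - <<'E'
from h import *
import pickle
p=pickle.load(open("w2.pkl","rb"))
f=lambda x,y:onz(p,200+x/2.9,120+y/2.9,.054).round(4)[:2]
for n,c in dict(short=[(237,86),(277,86),(237,172),(277,172)],chip=[(367,110),(406,110),(366,198),(404,198)],chiptop=[(369,66),(407,66)],a=[(102,64),(140,64),(105,194),(142,194)]).items(): print(n,[f(*x) for x in c],np.mean([f(*x) for x in c],0))
E
```

```text
short [array([0.5991, 0.2199]), array([0.5978, 0.2051]), array([0.5664, 0.2239]), array([0.5651, 0.2087])] [0.5821 0.2144]
chip [array([0.586 , 0.1726]), array([0.5847, 0.1581]), array([0.5518, 0.1756]), array([0.5506, 0.161 ])] [0.568275 0.166825]
chiptop [array([0.6022, 0.1706]), array([0.601 , 0.1567])] [0.6016  0.16365]
a [array([0.6114, 0.2685]), array([0.6102, 0.2545]), array([0.5621, 0.2756]), array([0.5609, 0.2614])] [0.58615 0.265  ]
```

Emit:
carry_out:
  targets:
    - {"hand": -0.3, "x": 0.002, "y": 0.0064, "z": -0.026, "rx": 0, "ry": 0, "rz": -0.6}
    - {"hand": -0.3, "x": 0.002, "y": 0.0064, "z": -0.026, "rx": 0, "ry": 0, "rz": 0}
    - {"hand": -0.3, "x": 0.002, "y": 0.0064, "z": -0.026, "rx": 0, "ry": 0, "rz": 0}
    - {"hand": -0.3, "x": 0.002, "y": 0.0064, "z": -0.026, "rx": 0, "ry": 0, "rz": 0}
    - {"hand": -0.3, "x": 0.003, "y": 0.006, "z": -0.026, "rx": 0, "ry": 0, "rz": 0}
    - {"hand": -0.3, "x": 0, "y": 0, "z": 0, "rx": 0, "ry": 0, "rz": 0}
    - {"hand": -0.3, "x": 0, "y": 0, "z": 0, "rx": 0, "ry": 0, "rz": 0}
  grip_force: 15

```text
time: 5.78
tool_pos: [0.5826, 0.2125, 0.1736]
tool_rot: [-3.138, 0.152, -0.002]
contact_force: [0.0, 0.2, -0.4]
finger_gap: 0.349
```

```bash
python3 look.py w3 short; python3 - <<'E'
from h import *
import pickle
p=pickle.load(open("w3.pkl","rb"));im=p["color"].copy()
for x in [(.582,.2144,.054),(.568,.1668,.054)]:
    print(proj(p,x))
cv2.imwrite("pics/c3.png",cv2.resize(im[60:300,180:460],None,fx=2.5,fy=2.5))
E
```

```text
5.78 [0.5826 0.2125 0.1736] [-3.138e+00  1.520e-01 -2.000e-03] [ 0.   0.2 -0.4] [-0.43  0.85  0.01  1.69 -0.01  0.6  -2.08] 0.349
short [([0.584, 0.215, 0.015], array([316., 196.]), 0.57)]
[316.40541038 215.72866417]
[385.2802116  228.01815211]
```

View pics/c3.png

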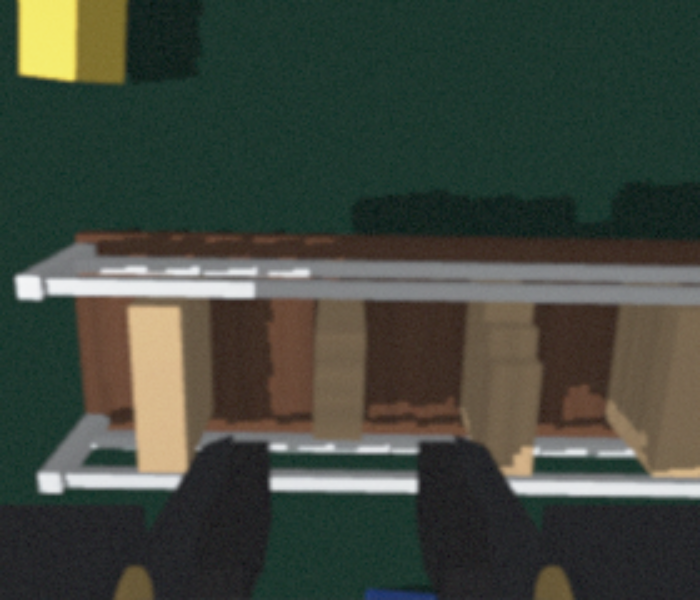

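The crop shows the short block's top at px (316,214). The prediction was (316,216), so z≈0.054 holds from two views. I'll descend and grip.

Emit:
carry_out:
  targets:
    - {"hand": -0.3, "x": 0, "y": 0.002, "z": -0.02, "rx": 0, "ry": 0, "rz": 0}
    - {"hand": -0.3, "x": 0, "y": 0, "z": -0.024, "rx": 0, "ry": 0, "rz": 0}
    - {"hand": -0.3, "x": 0, "y": 0, "z": -0.024, "rx": 0, "ry": 0, "rz": 0}
    - {"hand": -0.3, "x": 0, "y": 0, "z": -0.018, "rx": 0, "ry": 0, "rz": 0}
    - {"hand": -0.3, "x": 0, "y": 0, "z": 0, "rx": 0, "ry": 0, "rz": 0}
    - {"hand": -1, "x": 0, "y": 0, "z": 0, "rx": 0, "ry": 0, "rz": 0}
    - {"hand": -1, "x": 0, "y": 0, "z": 0, "rx": 0, "ry": 0, "rz": 0}
    - {"hand": -1, "x": 0, "y": 0, "z": 0, "rx": 0, "ry": 0, "rz": 0}
    - {"hand": -1, "x": 0, "y": 0, "z": 0, "rx": 0, "ry": 0, "rz": 0}
  grip_force: 15

```text
time: 7.0
tool_pos: [0.5828, 0.2149, 0.0876]
tool_rot: [-3.137, 0.152, -0.002]
contact_force: [-0.0, -0.6, 5.7]
finger_gap: 0.159
```

Emit:
carry_out:
  targets:
    - {"hand": -1, "x": 0, "y": 0, "z": 0.02, "rx": 0, "ry": 0, "rz": 0}
    - {"hand": -1, "x": 0, "y": 0, "z": 0.03, "rx": 0, "ry": 0, "rz": 0}
    - {"hand": -1, "x": 0, "y": 0, "z": 0.04, "rx": 0, "ry": 0, "rz": 0}
    - {"hand": -1, "x": 0.005, "y": -0.02, "z": 0.025, "rx": 0, "ry": 0, "rz": 0}
    - {"hand": -1, "x": 0.007, "y": -0.04, "z": 0, "rx": 0, "ry": 0, "rz": 0}
    - {"hand": -1, "x": 0.007, "y": -0.04, "z": 0, "rx": 0, "ry": 0, "rz": 0}
    - {"hand": -1, "x": 0.007, "y": -0.04, "z": 0, "rx": 0, "ry": 0, "rz": 0}
    - {"hand": -1, "x": 0.007, "y": -0.04, "z": 0, "rx": 0, "ry": 0, "rz": 0}
    - {"hand": -1, "x": 0.007, "y": -0.04, "z": 0, "rx": 0, "ry": 0, "rz": 0}
    - {"hand": -1, "x": 0.007, "y": -0.04, "z": 0, "rx": 0, "ry": 0, "rz": 0}
    - {"hand": -1, "x": 0.007, "y": -0.04, "z": 0, "rx": 0, "ry": 0, "rz": 0}
    - {"hand": -1, "x": 0.007, "y": -0.04, "z": 0, "rx": 0, "ry": 0, "rz": 0}
    - {"hand": -1, "x": 0, "y": -0.01, "z": -0.02, "rx": 0, "ry": 0, "rz": 0}
    - {"hand": -1, "x": 0, "y": 0, "z": 0, "rx": 0, "ry": 0, "rz": 0}
  grip_force: 15

```text
time: 8.75
tool_pos: [0.6415, -0.1351, 0.1802]
tool_rot: [-3.137, 0.153, 0.007]
contact_force: [-0.8, -0.3, -0.2]
finger_gap: 0.157
```

```bash
python3 look.py w4 scrap card stand; python3 - <<'E'
from h import *
import pickle
p=pickle.load(open("w4.pkl","rb"))
r=models.regions_of(snap("wrist"),"card")
for d in r[:1]:
    c=max(cv2.findContours(d["region"].astype(np.uint8),0,2)[0],key=cv2.contourArea);w=np.array([onz(p,*x[0],0)[:2] for x in c],np.float32);print(cv2.minAreaRect(w*1000))
E
```

```text
8.75 [ 0.6415 -0.1351  0.1802] [-3.137  0.153  0.007] [-0.8 -0.3 -0.2] [ 0.17  0.88 -0.06  1.56  0.07  0.71 -1.59] 0.157
scrap [([0.65, -0.14, -0.002], array([323., 179.]), 0.77)]
card []
stand [([0.536, -0.273, -0.002], array([469., 278.]), 0.61), ([0.568, 0.117, 0.01], array([ 63., 291.]), 0.17)]
((479.20721435546875, -118.06033325195312), (76.72359466552734, 15.51717472076416), 84.44430541992188)
```

View pics/w4.png

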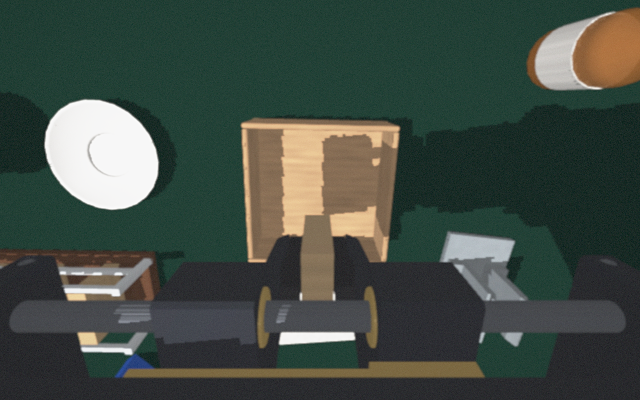

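The block is held over the box, whose rim spans px (243–398, 122–262). I'll lower and release it.

Emit:
carry_out:
  targets:
    - {"hand": -1, "x": 0.005, "y": -0.001, "z": -0.025, "rx": 0, "ry": 0, "rz": 0}
    - {"hand": -1, "x": 0, "y": 0, "z": -0.025, "rx": 0, "ry": 0, "rz": 0}
    - {"hand": -1, "x": 0, "y": 0, "z": -0.025, "rx": 0, "ry": 0, "rz": 0}
    - {"hand": -1, "x": 0, "y": 0, "z": -0.007, "rx": 0, "ry": 0, "rz": 0}
    - {"hand": -1, "x": 0, "y": 0, "z": 0, "rx": 0, "ry": 0, "rz": 0}
    - {"hand": -0.3, "x": 0, "y": 0, "z": 0, "rx": 0, "ry": 0, "rz": 0}
    - {"hand": -0.3, "x": 0, "y": 0, "z": 0, "rx": 0, "ry": 0, "rz": 0}
    - {"hand": -0.3, "x": 0, "y": 0, "z": 0, "rx": 0, "ry": 0, "rz": 0}
    - {"hand": -0.3, "x": 0, "y": 0, "z": 0.04, "rx": 0, "ry": 0, "rz": 0}
    - {"hand": -0.3, "x": -0.005, "y": 0.01, "z": 0.04, "rx": 0, "ry": 0, "rz": 0}
    - {"hand": -0.3, "x": -0.008, "y": 0.04, "z": 0, "rx": 0, "ry": 0, "rz": 0}
    - {"hand": -0.3, "x": -0.008, "y": 0.04, "z": 0, "rx": 0, "ry": 0, "rz": 0}
    - {"hand": -0.3, "x": -0.008, "y": 0.04, "z": 0, "rx": 0, "ry": 0, "rz": 0}
    - {"hand": -0.3, "x": -0.008, "y": 0.04, "z": 0, "rx": 0, "ry": 0, "rz": 0}
    - {"hand": -0.3, "x": -0.008, "y": 0.04, "z": 0, "rx": 0, "ry": 0, "rz": 0}
    - {"hand": -0.3, "x": -0.008, "y": 0.04, "z": 0, "rx": 0, "ry": 0, "rz": 0}
    - {"hand": -0.3, "x": -0.008, "y": 0.04, "z": 0, "rx": 0, "ry": 0, "rz": 0}
    - {"hand": -0.3, "x": -0.008, "y": 0.013, "z": 0, "rx": 0, "ry": 0, "rz": 0}
    - {"hand": -0.3, "x": 0, "y": 0, "z": 0, "rx": 0, "ry": 0, "rz": 0}
    - {"hand": -0.3, "x": 0, "y": 0, "z": 0, "rx": 0, "ry": 0, "rz": 0}
  grip_force: 15

```text
time: 11.55
tool_pos: [0.5798, 0.164, 0.1799]
tool_rot: [3.136, -0.157, 0.001]
contact_force: [0.5, -0.3, 0.1]
finger_gap: 0.352
```

```bash
python3 look.py w5 chipped; python3 - <<'E'
from h import *
import pickle
p=pickle.load(open("w5.pkl","rb"));im=p["color"]
s=snap("scene")
a=cv2.resize(im[130:290,240:440],(640,512));b=cv2.resize(s["color"][230:310,260:360],(640,512))
cv2.imwrite("pics/c5.png",np.hstack([a[:,:],b])[:, :1280]); cv2.imwrite("pics/c5.png",cv2.resize(np.hstack([a,b]),(800,320)))
print(proj(p,(.568,.1668,.054)))
print([(np.round(d["point"],3),d["confidence"]) for d in models.tip_of(s,"short")])
E
```

```text
11.55 [0.5798 0.164  0.1799] [ 3.136e+00 -1.570e-01  1.000e-03] [ 0.5 -0.3  0.1] [-0.36  0.82  0.01  1.74 -0.01  0.58 -2.02] 0.352
chipped [([0.47, 0.189, -0.002], array([304., 297.]), 0.81), ([0.573, 0.17, 0.008], array([312., 200.]), 0.61)]
[316.29324477 226.88966236]
[(array([ 0.653, -0.133,  0.007]), 0.73)]
```

View pics/c5.png

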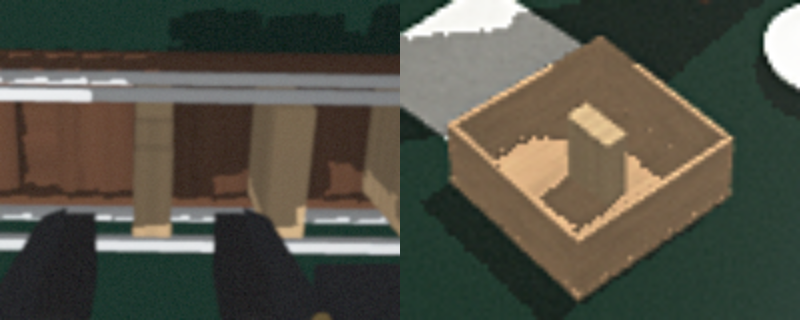

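The scene crop shows the short block standing inside the box. The left crop shows the chipped block at u≈316 as predicted, between the fingers. I'll take it by its broad faces.

Emit:
carry_out:
  targets:
    - {"hand": -0.3, "x": -0.006, "y": 0.0023, "z": -0.022, "rx": 0, "ry": 0, "rz": 0}
    - {"hand": -0.3, "x": 0, "y": 0, "z": -0.026, "rx": 0, "ry": 0, "rz": 0}
    - {"hand": -0.3, "x": 0, "y": 0, "z": -0.026, "rx": 0, "ry": 0, "rz": 0}
    - {"hand": -0.3, "x": 0, "y": 0, "z": -0.018, "rx": 0, "ry": 0, "rz": 0}
    - {"hand": -0.3, "x": 0, "y": 0, "z": 0, "rx": 0, "ry": 0, "rz": 0}
    - {"hand": -1, "x": 0, "y": 0, "z": 0, "rx": 0, "ry": 0, "rz": 0}
    - {"hand": -1, "x": 0, "y": 0, "z": 0, "rx": 0, "ry": 0, "rz": 0}
    - {"hand": -1, "x": 0, "y": 0, "z": 0, "rx": 0, "ry": 0, "rz": 0}
    - {"hand": -1, "x": 0, "y": 0, "z": 0, "rx": 0, "ry": 0, "rz": 0}
  grip_force: 15

```text
time: 12.88
tool_pos: [0.5733, 0.1673, 0.0882]
tool_rot: [3.136, -0.154, 0.0]
contact_force: [0.6, -6.0, 1.2]
finger_gap: 0.159
```

Emit:
carry_out:
  targets:
    - {"hand": -1, "x": 0, "y": 0, "z": 0.02, "rx": 0, "ry": 0, "rz": 0}
    - {"hand": -1, "x": 0, "y": 0, "z": 0.03, "rx": 0, "ry": 0, "rz": 0}
    - {"hand": -1, "x": 0, "y": 0, "z": 0.03, "rx": 0, "ry": 0, "rz": 0}
    - {"hand": -1, "x": -0.007, "y": -0.03, "z": 0, "rx": 0, "ry": 0, "rz": 0}
    - {"hand": -1, "x": -0.009, "y": -0.04, "z": 0, "rx": 0, "ry": 0, "rz": 0}
    - {"hand": -1, "x": -0.009, "y": -0.04, "z": 0, "rx": 0, "ry": 0, "rz": 0}
    - {"hand": -1, "x": -0.009, "y": -0.04, "z": 0, "rx": 0, "ry": 0, "rz": 0}
    - {"hand": -1, "x": -0.009, "y": -0.04, "z": 0, "rx": 0, "ry": 0, "rz": 0}
    - {"hand": -1, "x": -0.009, "y": -0.04, "z": 0, "rx": 0, "ry": 0, "rz": 0}
    - {"hand": -1, "x": -0.009, "y": -0.03, "z": 0, "rx": 0, "ry": 0, "rz": 0}
    - {"hand": -1, "x": 0, "y": -0.017, "z": -0.02, "rx": 0, "ry": 0, "rz": 0}
    - {"hand": -1, "x": 0, "y": 0, "z": -0.03, "rx": 0, "ry": 0, "rz": 0}
    - {"hand": -1, "x": 0, "y": 0, "z": -0.025, "rx": 0, "ry": 0, "rz": 0}
    - {"hand": -1, "x": 0, "y": 0, "z": 0, "rx": 0, "ry": 0, "rz": 0}
  grip_force: 15

```text
time: 14.62
tool_pos: [0.5124, -0.1065, 0.0925]
tool_rot: [-3.136, 0.149, 0.001]
contact_force: [-0.4, 1.0, -0.6]
finger_gap: 0.156
```

Emit:
carry_out:
  targets:
    - {"hand": -1, "x": 0, "y": 0, "z": -0.006, "rx": 0, "ry": 0, "rz": 0}
    - {"hand": -1, "x": 0, "y": 0, "z": -0.004, "rx": 0, "ry": 0, "rz": 0}
    - {"hand": -1, "x": 0, "y": 0, "z": -0.002, "rx": 0, "ry": 0, "rz": 0}
    - {"hand": -1, "x": 0, "y": 0, "z": 0, "rx": 0, "ry": 0, "rz": 0}
  grip_force: 15

```text
time: 15.12
tool_pos: [0.5123, -0.108, 0.0809]
tool_rot: [3.138, -0.152, 0.0]
contact_force: [1.1, -0.8, -1.0]
finger_gap: 0.155
```

Emit:
carry_out:
  targets:
    - {"hand": -1, "x": 0, "y": 0, "z": -0.0008, "rx": 0, "ry": 0, "rz": 0}
    - {"hand": -0.3, "x": 0, "y": 0, "z": 0, "rx": 0, "ry": 0, "rz": 0}
    - {"hand": -0.3, "x": 0, "y": 0, "z": 0, "rx": 0, "ry": 0, "rz": 0}
    - {"hand": -0.3, "x": 0, "y": 0, "z": 0, "rx": 0, "ry": 0, "rz": 0}
    - {"hand": -0.3, "x": 0, "y": 0, "z": 0.02, "rx": 0, "ry": 0, "rz": 0}
    - {"hand": -0.3, "x": 0, "y": 0, "z": 0.035, "rx": 0, "ry": 0, "rz": 0}
    - {"hand": -0.3, "x": 0, "y": 0, "z": 0.05, "rx": 0, "ry": 0, "rz": 0}
    - {"hand": 0.6, "x": 0, "y": 0, "z": 0.015, "rx": 0, "ry": 0, "rz": 10}
    - {"hand": 0.6, "x": 0, "y": 0, "z": 0, "rx": 0, "ry": 0, "rz": 10}
    - {"hand": 0.6, "x": 0, "y": 0, "z": 0, "rx": 0, "ry": 0, "rz": 10}
    - {"hand": 0.6, "x": 0, "y": 0, "z": 0, "rx": 0, "ry": 0, "rz": 10}
    - {"hand": 0.6, "x": 0, "y": 0, "z": 0, "rx": 0, "ry": 0, "rz": 10}
    - {"hand": 0.6, "x": 0, "y": 0, "z": 0, "rx": 0, "ry": 0, "rz": 10}
    - {"hand": 0.6, "x": 0, "y": 0, "z": 0, "rx": 0, "ry": 0, "rz": 10}
    - {"hand": 0.6, "x": 0, "y": 0, "z": 0, "rx": 0, "ry": 0, "rz": 10}
    - {"hand": 0.6, "x": 0, "y": 0, "z": 0, "rx": 0, "ry": 0, "rz": 10}
    - {"hand": 0.6, "x": 0, "y": 0, "z": 0, "rx": 0, "ry": 0, "rz": 0}
  grip_force: 15

```text
time: 17.25
tool_pos: [0.5119, -0.1082, 0.1998]
tool_rot: [-2.328, -2.108, -0.0]
contact_force: [-0.2, -0.9, 0.7]
finger_gap: 0.798
```

```bash
python3 look.py w6 chipped stand; python3 - <<'E'
from h import *
import pickle
p=pickle.load(open("w6.pkl","rb"))
cv2.imwrite("pics/c6.png",cv2.resize(p["color"][60:340,160:480],(800,700))[:600])
print("exp", proj(p,(.514,-.108,.046)))
E
```

```text
17.25 [ 0.5119 -0.1082  0.1998] [-2.328 -2.108 -0.   ] [-0.2 -0.9  0.7] [ 0.43  0.76 -0.51  1.95  0.64  0.59 -0.61] 0.798
chipped [([0.512, -0.105, -0.001], array([317., 182.]), 0.69)]
stand [([0.537, -0.274, 0.001], array([355., 327.]), 0.61)]
exp [319.77736246 200.28976884]
```

View pics/c6.png

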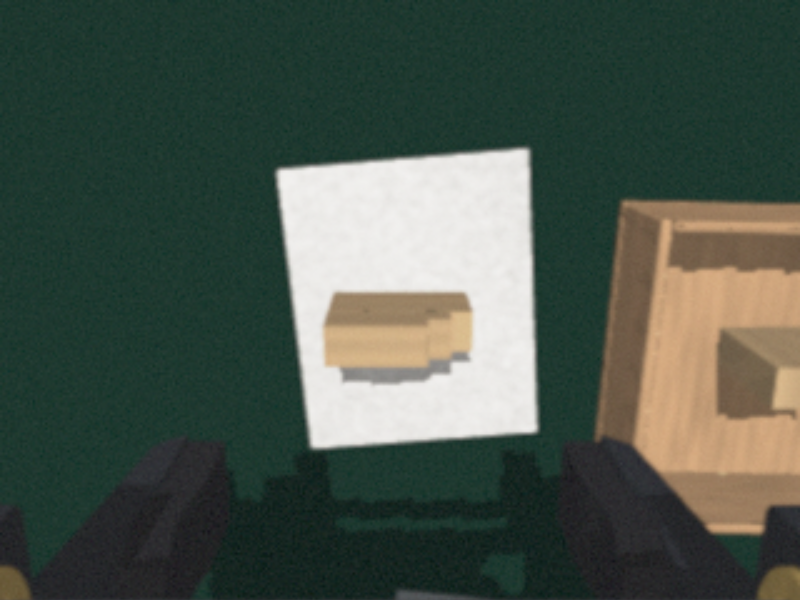

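The block stands upright on the card, with the broken corner up at the +x end (crop 430–470, 310–360).

```bash
python3 - <<'E'
from h import *
import pickle
p=pickle.load(open("w6.pkl","rb"))
f=lambda x,y,z:onz(p,160+x/2.5,60+y/2.5,z).round(4)[:2]
A=[f(324,328,.046),f(324,366,.046),f(428,320,.046),f(428,366,.046)];print(A)
print("far end z30",f(472,312,.030),f(470,352,.03))
e=(A[0]+A[1])/2;d=np.array([np.cos(np.radians(-5.7)),np.sin(np.radians(-5.7))]);print("ctr",e+.025*d)
E
```

```text
[array([ 0.4908, -0.098 ]), array([ 0.4892, -0.1108]), array([ 0.524 , -0.0986]), array([ 0.5227, -0.1141])]
far end z30 [ 0.5394 -0.102 ] [ 0.5377 -0.1162]
ctr [ 0.51487639 -0.10688299]
```

Emit:
carry_out:
  targets:
    - {"hand": 0.6, "x": 0.0026, "y": 0.0, "z": -0.03, "rx": 0, "ry": 0, "rz": 0}
    - {"hand": 0.6, "x": 0, "y": 0, "z": -0.04, "rx": 0, "ry": 0, "rz": 0}
    - {"hand": 0.6, "x": 0, "y": 0, "z": -0.035, "rx": 0, "ry": 0, "rz": 0}
    - {"hand": 0.6, "x": 0, "y": 0, "z": -0.02, "rx": 0, "ry": 0, "rz": 0}
    - {"hand": 0.6, "x": 0, "y": 0, "z": -0.0055, "rx": 0, "ry": 0, "rz": 0}
    - {"hand": 0.6, "x": 0, "y": 0, "z": 0, "rx": 0, "ry": 0, "rz": 0}
    - {"hand": -0.5, "x": 0, "y": 0, "z": 0, "rx": 0, "ry": 0, "rz": 0}
    - {"hand": -0.5, "x": 0, "y": 0, "z": 0, "rx": 0, "ry": 0, "rz": 0}
    - {"hand": -0.5, "x": 0, "y": 0, "z": 0, "rx": 0, "ry": 0, "rz": 0}
    - {"hand": -0.5, "x": 0, "y": 0, "z": 0, "rx": 0, "ry": 0, "rz": 0}
  grip_force: 20

```text
time: 18.65
tool_pos: [0.5151, -0.1081, 0.0701]
tool_rot: [2.326, 2.11, 0.001]
contact_force: [-0.2, 1.0, 5.4]
finger_gap: 0.567
```

Emit:
carry_out:
  targets:
    - {"hand": -0.5, "x": 0, "y": 0, "z": 0.02, "rx": 0, "ry": 0, "rz": 0}
    - {"hand": -0.5, "x": 0, "y": 0, "z": 0.04, "rx": 0, "ry": 0, "rz": 0}
    - {"hand": -0.5, "x": 0, "y": 0, "z": 0.05, "rx": 0, "ry": 0, "rz": 0}
    - {"hand": -0.5, "x": 0.004, "y": -0.03, "z": 0.05, "rx": 0, "ry": 0, "rz": -1.5}
    - {"hand": -0.5, "x": 0.005, "y": -0.04, "z": 0.02, "rx": 0, "ry": 0, "rz": -1.5}
    - {"hand": -0.5, "x": 0.005, "y": -0.04, "z": 0, "rx": 0, "ry": 0, "rz": -1.5}
    - {"hand": -0.5, "x": 0.004, "y": -0.03, "z": 0, "rx": 0, "ry": 0, "rz": -1.5}
    - {"hand": -0.5, "x": 0.004, "y": -0.025, "z": 0, "rx": 0, "ry": 0, "rz": 0}
    - {"hand": -0.5, "x": 0, "y": 0, "z": 0, "rx": 0, "ry": 0, "rz": 0}
    - {"hand": -0.5, "x": 0, "y": 0, "z": 0, "rx": 0, "ry": 0, "rz": 0}
  grip_force: 20

```text
time: 19.9
tool_pos: [0.5366, -0.2714, 0.2493]
tool_rot: [-2.431, -1.988, -0.001]
contact_force: [-0.2, 0.4, 0.0]
finger_gap: 0.564
```

```bash
python3 look.py w7 stand; python3 - <<'E'
from h import *
import pickle
p=pickle.load(open("w7.pkl","rb"))
cv2.imwrite("pics/c7.png",cv2.resize(p["color"][110:310,200:440],(720,600),interpolation=cv2.INTER_CUBIC))
E
```

```text
19.9 [ 0.5366 -0.2714  0.2493] [-2.431e+00 -1.988e+00 -1.000e-03] [-0.2  0.4  0. ] [ 0.72  0.78 -0.59  1.68  0.54  0.86 -0.31] 0.564
stand [([0.539, -0.269, -0.0], array([319., 171.]), 0.91)]
```

View pics/c7.png

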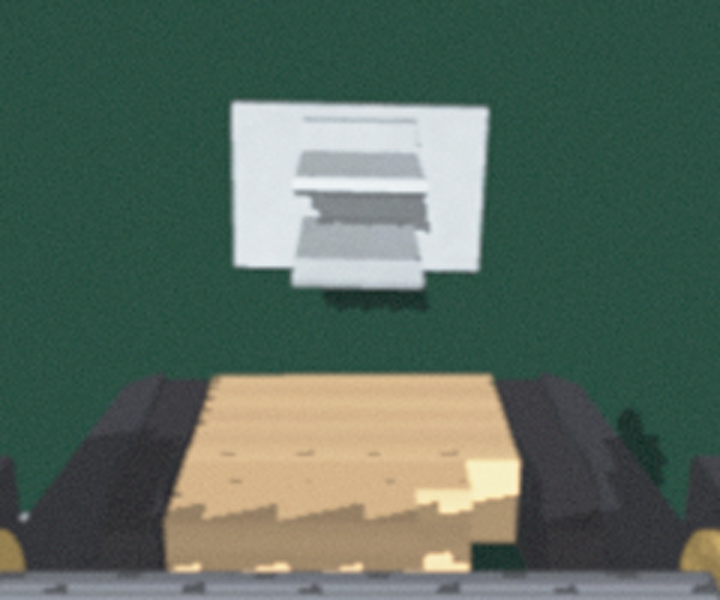

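The stand base corners are at crop (232,101), (489,107), (479,271) and (233,267). The cheek tops are the bands at y≈186 and 275. The block is held level above.

```bash
python3 - <<'E'
from h import *
import pickle
p=pickle.load(open("w7.pkl","rb"))
f=lambda x,y,z:onz(p,200+x/3,110+y/3,z).round(4)[:2]
A=np.array([f(*c,.006) for c in[(232,101),(489,107),(479,271),(233,267)]]);print(A,A.mean(0),np.linalg.norm(A-np.roll(A,-1,0),axis=1))
for a,b in((0,1),(3,2)):
    d=A[b]-A[a];print("yaw",np.degrees(np.arctan2(d[1],d[0])))
# cheek tops at z .066: outer/inner edges
for n,pts in dict(pos=[(292,180),(429,180),(292,193),(429,193)],neg=[(294,261),(424,261),(291,287),(425,289)]).items():
    B=np.array([f(*c,.066) for c in pts]);print(n,B.tolist(),B.mean(0))
# height of the cheek tops from the top camera + network spot
print("tool yaw",2*np.degrees(np.arctan2(1.988,2.431)))
t=snap("top");s=snap("scene")
for q in(t,s):print([(np.round(d["point"],3),round(d["confidence"],2)) for d in models.tip_of(q,"stand")[:1]])
# held block: bottom edge midpoints (near +y face) vs grasp
T=manip.sense()["tool_pos"];zb=T[2]-.0701
print("block bottom edge",f(213,375,zb),f(493,375,zb),T)
E
```

```text
[[ 0.5019 -0.2303]
 [ 0.5898 -0.2502]
 [ 0.5767 -0.3095]
 [ 0.4877 -0.2899]] [ 0.539025 -0.269975] [0.09012447 0.06072973 0.09113265 0.06126826]
yaw -12.756362262367118
yaw -12.419699001216705
pos [[0.523, -0.2495], [0.5623, -0.2574], [0.5221, -0.2533], [0.5616, -0.2613]] [ 0.54225  -0.255375]
neg [[0.5181, -0.2739], [0.5565, -0.2817], [0.5154, -0.2818], [0.5552, -0.2906]] [ 0.5363 -0.282 ]
tool yaw 78.5505721296841
[(array([ 0.538, -0.272,  0.006]), 0.96)]
[(array([ 0.539, -0.271, -0.002]), 0.87)]
block bottom edge [ 0.5139 -0.2576] [ 0.563  -0.2675] [ 0.53690742 -0.27211447  0.2495583 ]
```

Emit:
carry_out:
  targets:
    - {"hand": -0.5, "x": 0.002, "y": 0, "z": -0.025, "rx": 0, "ry": 0, "rz": -1.1}
    - {"hand": -0.5, "x": 0, "y": 0, "z": -0.035, "rx": 0, "ry": 0, "rz": 0}
    - {"hand": -0.5, "x": 0, "y": 0, "z": -0.03, "rx": 0, "ry": 0, "rz": 0}
    - {"hand": -0.5, "x": 0, "y": 0, "z": -0.014, "rx": 0, "ry": 0, "rz": 0}
    - {"hand": -0.5, "x": 0, "y": 0, "z": 0, "rx": 0, "ry": 0, "rz": 0}
    - {"hand": -0.5, "x": 0, "y": 0, "z": 0, "rx": 0, "ry": 0, "rz": 0}
  grip_force: 20

```text
time: 20.95
tool_pos: [0.5396, -0.273, 0.1466]
tool_rot: [2.451, 1.962, 0.002]
contact_force: [-0.4, -0.3, -0.7]
finger_gap: 0.563
```

```bash
python3 look.py w8; python3 - <<'E'
from h import *
import pickle
p=pickle.load(open("w8.pkl","rb"))
s=snap("scene")
a=cv2.resize(p["color"][150:310,220:420],(750,600),interpolation=cv2.INTER_CUBIC)
b=cv2.resize(s["color"][220:320,180:270],(540,600),interpolation=cv2.INTER_CUBIC)
cv2.imwrite("pics/c8.png",cv2.resize(np.hstack([a,b]),(800,372)))
E
```

```text
20.95 [ 0.5396 -0.273   0.1466] [2.451e+00 1.962e+00 2.000e-03] [-0.4 -0.3 -0.7] [ 0.66  0.91 -0.49  1.74  0.66  0.66 -0.42] 0.563
```

View pics/c8.png

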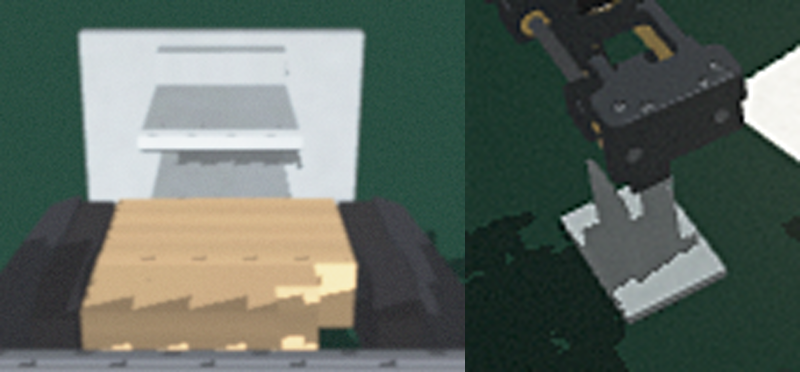

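The block is aligned parallel above the slot. I'll compute the lateral and lengthwise offsets from this view: block edge at y≈199, cheek band 131–150, base far edge at y≈31.

```bash
python3 - <<'E'
from h import *
import pickle
p=pickle.load(open("w8.pkl","rb"));k=2.325
f=lambda x,y,z:onz(p,220+x/k,150+y/k,z)[:2]
a=np.radians(-12.6);ex=np.array([np.cos(a),np.sin(a)]);ey=np.array([-ex[1],ex[0]])
g=lambda P:(P-[.539,-.270])
for n,l,r,z,off in[("block",(118,199),(340,199),.0765,7),("cheek inner",(137,150),(303,150),.066,14),("cheek outer",(140,131),(299,131),.066,16),("base far",(79,31),(364,31),.006,30)]:
    L,Rr=f(*l,z),f(*r,z);m=g((L+Rr)/2)*1000;d=Rr-L
    print(n,"len",(np.linalg.norm(d)*1000).round(1),"yaw",np.degrees(np.arctan2(d[1],d[0])).round(1),"along",(m@ex).round(1),"across centre",(m@ey-off).round(1))
E
```

```text
block len 51.3 yaw -12.7 along 1.9 across centre -1.4
cheek inner len 40.1 yaw -12.7 along -0.2 across centre -0.4
cheek outer len 38.1 yaw -12.7 along -0.3 across centre 2.5
base far len 89.7 yaw -12.7 along 0.0 across centre 0.4
```

Emit:
carry_out:
  targets:
    - {"hand": -0.5, "x": -0.001, "y": 0.0015, "z": 0, "rx": 0, "ry": 0, "rz": 0}
    - {"hand": -0.5, "x": 0, "y": 0, "z": -0.01, "rx": 0, "ry": 0, "rz": 0}
    - {"hand": -0.5, "x": 0, "y": 0, "z": -0.01, "rx": 0, "ry": 0, "rz": 0}
    - {"hand": -0.5, "x": 0, "y": 0, "z": -0.01, "rx": 0, "ry": 0, "rz": 0}
    - {"hand": -0.5, "x": 0, "y": 0, "z": 0, "rx": 0, "ry": 0, "rz": 0}
  grip_force: 20

```text
time: 21.68
tool_pos: [0.5371, -0.2712, 0.1142]
tool_rot: [-2.451, -1.962, 0.002]
contact_force: [-0.3, -0.6, -0.9]
finger_gap: 0.56
```

Emit:
carry_out:
  targets:
    - {"hand": -0.5, "x": 0, "y": 0, "z": -0.01, "rx": 0, "ry": 0, "rz": 0}
    - {"hand": -0.5, "x": 0, "y": 0, "z": -0.01, "rx": 0, "ry": 0, "rz": 0}
    - {"hand": -0.5, "x": 0, "y": 0, "z": -0.009, "rx": 0, "ry": 0, "rz": 0}
    - {"hand": -0.5, "x": 0, "y": 0, "z": -0.004, "rx": 0, "ry": 0, "rz": 0}
    - {"hand": -0.5, "x": 0, "y": 0, "z": -0.002, "rx": 0, "ry": 0, "rz": 0}
    - {"hand": -0.5, "x": 0, "y": 0, "z": 0, "rx": 0, "ry": 0, "rz": 0}
  grip_force: 20

```text
time: 22.42
tool_pos: [0.5379, -0.2715, 0.0805]
tool_rot: [2.452, 1.963, 0.0]
contact_force: [-0.2, -0.7, -0.2]
finger_gap: 0.567
```

Still free, with about 4 mm to go. I'll continue in fine steps.

Emit:
carry_out:
  targets:
    - {"hand": -0.5, "x": 0, "y": 0, "z": -0.0015, "rx": 0, "ry": 0, "rz": 0}
    - {"hand": -0.5, "x": 0, "y": 0, "z": -0.001, "rx": 0, "ry": 0, "rz": 0}
    - {"hand": -0.5, "x": 0, "y": 0, "z": -0.001, "rx": 0, "ry": 0, "rz": 0}
    - {"hand": -0.5, "x": 0, "y": 0, "z": -0.0005, "rx": 0, "ry": 0, "rz": 0}
    - {"hand": -0.5, "x": 0, "y": 0, "z": 0, "rx": 0, "ry": 0, "rz": 0}
  grip_force: 20

```text
time: 23.05
tool_pos: [0.5378, -0.2714, 0.0764]
tool_rot: [-2.453, -1.963, -0.0]
contact_force: [0.9, 0.6, -0.4]
finger_gap: 0.564
```

Emit:
carry_out:
  targets:
    - {"hand": -0.5, "x": 0, "y": 0, "z": -0.0005, "rx": 0, "ry": 0, "rz": 0}
    - {"hand": -0.5, "x": 0, "y": 0, "z": -0.0005, "rx": 0, "ry": 0, "rz": 0}
    - {"hand": -0.5, "x": 0, "y": 0, "z": 0, "rx": 0, "ry": 0, "rz": 0}
  grip_force: 20

```text
time: 23.42
tool_pos: [0.5378, -0.2715, 0.0761]
tool_rot: [2.452, 1.963, -0.0]
contact_force: [-2.5, 0.5, 5.9]
finger_gap: 0.563
```

Floor contact came at the predicted height (TCP 0.0761, about 6 N), so the block is home. I'll release and rise.

Emit:
carry_out:
  targets:
    - {"hand": 0.5, "x": 0, "y": 0, "z": 0, "rx": 0, "ry": 0, "rz": 0}
    - {"hand": 0.5, "x": 0, "y": 0, "z": 0, "rx": 0, "ry": 0, "rz": 0}
    - {"hand": 0.5, "x": 0, "y": 0, "z": 0, "rx": 0, "ry": 0, "rz": 0}
    - {"hand": 0.5, "x": 0, "y": 0, "z": 0.02, "rx": 0, "ry": 0, "rz": 0}
    - {"hand": 0.5, "x": 0, "y": 0, "z": 0.03, "rx": 0, "ry": 0, "rz": 0}
    - {"hand": 0.5, "x": 0, "y": 0, "z": 0.04, "rx": 0, "ry": 0, "rz": 0}
    - {"hand": 0.5, "x": 0, "y": 0, "z": 0.05, "rx": 0, "ry": 0, "rz": 0}
    - {"hand": 0.5, "x": 0, "y": 0, "z": 0.04, "rx": 0, "ry": 0, "rz": 0}
    - {"hand": 0.5, "x": 0, "y": 0, "z": 0, "rx": 0, "ry": 0, "rz": 0}
  grip_force: 20

```text
time: 24.55
tool_pos: [0.5396, -0.2716, 0.2601]
tool_rot: [2.447, 1.959, 0.007]
contact_force: [-0.0, -0.7, -0.1]
finger_gap: 0.748
```

```bash
python3 look.py w9; python3 - <<'E'
from h import *
import pickle
p=pickle.load(open("w9.pkl","rb"));s=snap("scene")
a=cv2.resize(p["color"][110:270,220:420],(500,400),interpolation=cv2.INTER_CUBIC)
b=cv2.resize(s["color"][150:310,185:425],(600,400),interpolation=cv2.INTER_CUBIC)
cv2.imwrite("pics/c9.png",cv2.resize(np.hstack([a,b]),(800,291)))
E
```

```text
24.55 [ 0.5396 -0.2716  0.2601] [2.447 1.959 0.007] [-0.  -0.7 -0.1] [ 0.72  0.76 -0.6   1.67  0.54  0.87 -0.32] 0.748
```

View pics/c9.png

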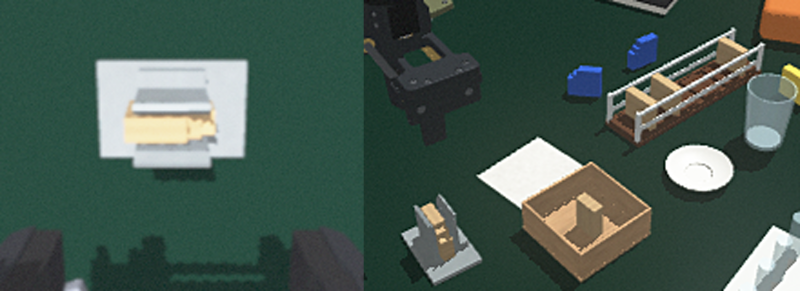

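The chipped block stands in the slot, corner up and about centred (block u 124–216, cheeks 133–213 in the crop). The short block is in the box, the three whole blocks are in the rack and the bystanders are unmoved. Handing in.

```bash
python3 -c "
from h import *
print(workorder.hand_in())"
```

```text
the job is handed in; nothing more can be done
None
```

I took both faulty blocks out of the rack and handed the job in at about 24.6 s of the allowed 72 s.

- **Short block:** dropped into the scrap box. The last scene picture shows it standing inside.
- **Chipped block:** set down on the card, taken again by its ends, and lowered into the stand with its broken corner up. It met the slot floor at about 6 N, at the height I had predicted (TCP 0.0761 m). It was released before the arm rose.

**Last checks:** the final pictures show it seated between the cheeks, about 1 mm off centre along them. They also show the three whole blocks still in the rack. The blue and yellow look-alikes, petri dish and beaker look undisturbed. I did not check the bottle, brush or tissues separately at the end.

**Refused or disagreed:**
- The first move call was refused because I had left out some fields. Nothing moved, and I repeated it with all of them filled in.
- The wrist-camera and tool-pose estimates differed by 1–2 mm across the slot. I corrected for that before lowering.

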